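Check the lock lever's stop on the rosette vise

ROBOT

A 6-joint arm with a two-finger parallel gripper is mounted at the origin on the work surface. World frame = base frame: x ahead of the robot, y to its left, z up, the work surface at z = 0. Lengths are in m, angles in rad, forces in N, time in s.
With the tool pointing down it reaches from about 0.375 to 0.925 m from the base axis. Payload 5.7 kg.
Tool frame: the origin (TCP) lies midway between the tips of the shut fingers; the grasp point (between the pads) lies 19 mm behind it; z points along the fingers, x is the direction in which the jaws open and shut, and the axes are right-handed (so a half turn about z gives the same grasp; the last joint's range is limited). The gripper opens to 88 mm and grips with 3 to 60 N. Pads are 20 mm wide; open, the fingers measure 115 mm over their backs; the gripper's body (75 mm by 178 mm) begins 61 mm behind the grasp point.
Start: joints at [-1.262, 0.359, 1.51, -0, 1.272, -0.115], TCP at [0.247, -0.547, 0.223] pointing down, gripper open.
Joint ranges: [-2.97, 2.97], [-1.01, 2.36], [0.21, 2.38], [-0.96, 4.11], [0.2, 2.71], [-2.98, 2.98]. Speed limits (rad/s): [2.39, 2.39, 3.14, 3.14, 3.14, 3.14].

INTERFACE

Orientations are given as a unit quaternion [x, y, z, w].
In Python, from bench import move_ptp, servo_line, goto_joints, move_gripper, sleep, inverse_kinematics, capture, PlanningError, close_job, spot_in, silhouettes, current_clock, current_joint_pos, current_qvel, current_joint_torque, current_position, current_orientation, current_force, current_torque, current_finger_gap gives the robot as it stands. Calls block until the motion is done:
- move_ptp(position, orientation): joint-space move of the TCP to a pose.
- servo_line(position, orientation=None, rate=0.15, contact_N=None): straight line of the TCP; orientation=None keeps the orientation; rate is the mean speed in m/s. With contact_N (N) it stops when the force on the tool has changed by that much, and returns True; else False.
- goto_joints(angles): joint-space move.
- move_gripper(opening): finger opening in m; the grip force is fixed at half the most; returns when the fingers have stopped.
- sleep(seconds).
- inverse_kinematics(position, orientation): joint angles nearest the present ones, or None.
- capture(name): name is "side" or "top" or "wrist"; returns a dict with "image" (480x640x3 uint8, blue, green, red), "range_z" (480x640 float32, m along the optical axis (not along the pixel's ray), 0 where there is no reading), "intrinsics" (3x3 intrinsics, pixels), "R" (3x3) and "t" (3): a world point X has camera coordinates R X + t. Camera axes: x right, y down, z forward; pixel columns grow to the right and rows downward; lengths in m; the calibration is good to about 2 mm. A picture is of the moment at which its call begins.
A pose or a line that the arm cannot do raises PlanningError and nothing moves.
- close_job(): hands the job in, once; it reports no verdict.
Trained networks look in the newest picture that a camera, given by its name, has taken for a name from the list of things; names that differ only in an ending like _2 or _b are one class to them, and where a whole thing is asked for, a point or a joint stands for the part that bears it (a point fixed in the world has none). Each returns a list of dicts, best first, with "conf" (0 to 1); they miss things now and then, are a little off and sometimes report something else, mostly with a low value. They report only what shows in the picture. A call takes as long as a camera call.
- spot_in(camera, query): "xy" ([column, row] in pixels, amid what is visible of it).
- silhouettes(camera, query): "region" (480x640 bool, what is visible of it) and "xy" ([column, row] in pixels, amid what is visible of it).
Readings, each from a call of its own:
- current_clock(): time.
- current_joint_pos(): joint angles.
- current_qvel(): joint speeds.
- current_joint_torque(): joint torques, N m.
- current_position(): TCP position.
- current_orientation(): TCP orientation.
- current_force(): force on the tool from outside, world axes, zero at the start.
- current_torque(): the same for the moment, N m.
- current_finger_gap(): finger opening in m.
Only numpy, scipy, OpenCV 4.12 (cv2) and the standard library are available. Lean on these libraries where they do the work, as an engineer would, in place of code of your own. Each camera call takes 0.05 s, during which the arm holds its last target.

TASK

On the carving vise that holds the round rosette, press the hand lever in towards its grip bar with the outside of the fingers, steadily and without forcing it, until it comes up against its stop short of the bar, and finish while still holding it there so that the gap can be measured. Do not take the lever between the fingers or touch the bar, and leave the other vise's lever and the loose things alone.

Things in the scene. Friction and masses are not known exactly. Their poses are not given: they have to be found in the camera images.
- rosette_lever (a joint): Hand lever of the vise that holds the round rosette, rad: 0 = sprung out at rest, 0.35 = pressed in against its hard stop. Seen from above it turns counter-clockwise about its upright pivot as it is pressed. Its spring pushes back with about 2.5 N at rest and 8 N at the stop, measured 130 mm from the pivot; let go, it springs back.
- rosette_press (a point): Place to press that lever: on its outer face (away from the bar), 130 mm from the pivot, half-way up. The lever is an aluminium blade 12 mm thick, 20 mm high, reaching 178 mm from the pivot. The point turns with the lever: its -y axis runs along it to the free end, +x is the pressing direction (through the lever to the bar). At the stop it has moved about 46 mm.
- rosette_pivot (a point): Centre of that lever's upright pivot at the lever's mid-height, 105 mm above the bench; axes fixed to the vise. The bar runs along -y; +x is from lever to bar. At rest the lever is swung 0.35 rad away from the bar, to the -x side (towards the robot); at its stop it lies along -y, parallel to the bar. The bracket round the pivot reaches 30 mm to -y and 132 mm above the bench.
- rosette_vise: The fixed vise itself: grey cast block 105 x 100 mm, 100 mm high, on a 130 mm square foot; a steel ball on top carries the round wooden rosette, 160 mm across, 164 to 188 mm above the bench. Origin under the block's centre; the lever's pivot is 30 mm to -x and 70 mm to -y of it.
- rosette_bar: Fixed round grip bar beside that lever, steel with a black rubber sleeve, 26 mm diameter, 180 mm free length, level with the lever. Origin on its axis, 45 mm to +x and 35 mm to -y of the pivot; it runs from there along its -y axis. With the lever at its stop, 26 mm of air remain between lever and bar.
- block_lever (a joint): Lever of the other, otherwise equal vise, which holds a square stepped block of wood 90 mm wide: 0 at rest, 0.35 pressed in. To be left alone.
- block_pivot (a point): Pivot of the other vise's lever; the same layout and axes as rosette_pivot. Its wooden block's top is 206 mm above the bench.
- gouge: Loose carving gouge lying on the bench, wooden handle, 235 mm long, 24 mm high; origin near its middle, underneath; handle towards -x. Bystander.
- mallet: Loose round wooden carving mallet standing on its head, 80 mm diameter, 205 mm high; origin under its centre. Bystander.
- wax: Loose round metal wax tin, 72 mm diameter, 50 mm high; origin under its centre. Bystander.
- offcut: Loose piece of wood 80 x 50 x 30 mm lying flat; origin under its centre. Bystander.

How it is judged:
At the end, for the whole second after the job is handed in: The rosette vise's lever is held against its stop (joint over 0.32 of 0.35 rad) by the fingers, which press it with 3 to 35 N; the other lever is at rest (under 0.05 rad) and the loose things are within 20 mm of their starts (value of joint rosette_lever above 0.32 rad and contact force between the fingers and rosette_lever between 3 and 35 N and value of joint block_lever below 0.05 rad and distance of each of gouge, mallet, wax, offcut from where it was at the start of the episode below 0.02 m); the arm keeps its last pose, push and grip.
It fails at once if the lever is forced (pressed with more than 45 N) or slapped in (faster than 2.5 rad/s, about 0.3 m/s where it is pressed) (contact force between any of the arm, the fingers and rosette_lever above 45 N or velocity of joint rosette_lever above 2.5 rad/s).
It fails at once if the lever is taken between the fingers, or the fingers reach round it: the grasp point is at or behind the lever at its height (x of the grasp point in the frame of rosette_press between 0.001 and 0.06 m and y of the grasp point in the frame of rosette_press between -0.05 and 0.1 m and z of the grasp point in the frame of rosette_press between -0.05 and 0.022 m).
It fails at once if the robot pushes on the grip bar (over 2 N) (contact force between any of the fingers, the arm and rosette_bar above 2 N).
It fails at once if the other vise's lever is pressed (over 0.08 rad) (value of joint block_lever above 0.08 rad).
It fails at once if a loose thing is pushed or lifted more than 25 mm from its place (distance of any of gouge, mallet, wax, offcut from where it was at the start of the episode above 0.025 m).
It also fails if it takes over 35 s, if anything falls off the work surface, if the arm or the gripper's body presses on something with over 40 N, if the wrist force passes 120 N, or if a joint passes its speed limit or range.

## Working session

There is one attempt and no reset: what is moved stays moved. The work goes in short steps, each a Python script; the robot and the scene stay as the last script left them, time stands still between calls to the robot, and variables do not carry over. Pictures are saved under pics/ and viewed, and the job is handed in when it is done.

```bash
ls; mkdir -p pics; python3 - <<'E'
from bench import *
import cv2,pickle
d={}
for n in("side","top","wrist"):
    c=capture(n); d[n]=c; cv2.imwrite(f"pics/{n}0.png",c["image"])
    print(n,c["R"].round(3).tolist(),c["t"].round(3),c["intrinsics"].round(1).tolist())
    for q in("rosette_lever","rosette_vise","rosette_bar","block_lever","mallet","wax","gouge","offcut"):
        print(q,[(r["conf"],r["xy"]) for r in spot_in(n,q)][:3])
pickle.dump(d,open("d.pkl","wb"))
print(current_clock())
E
```

```text
pics
side [[-0.974, -0.226, -0.023], [-0.094, 0.494, -0.864], [0.207, -0.839, -0.503]] [0.576 0.098 1.053] [[470.1, 0.0, 321.7], [0.0, 470.1, 234.7], [0.0, 0.0, 1.0]]
rosette_lever [(0.54, [351.1, 186.6])]
rosette_vise [(0.87, [313.6, 207.8])]
rosette_bar [(0.4, [336.9, 166.6])]
block_lever [(0.9, [347.1, 293.3])]
mallet [(0.94, [223.5, 243.9]), (0.46, [348.1, 291.7])]
wax [(0.64, [283.5, 200.4])]
gouge [(0.86, [405.3, 299.0])]
offcut [(0.79, [399.6, 214.6])]
top [[0.018, -0.999, -0.028], [-0.988, -0.013, -0.152], [0.152, 0.03, -0.988]] [0.07  0.584 1.037] [[464.7, 0.0, 317.5], [0.0, 464.7, 238.0], [0.0, 0.0, 1.0]]
rosette_lever [(0.78, [436.8, 255.3])]
rosette_vise [(0.9, [373.6, 223.7])]
rosette_bar [(0.96, [449.5, 221.5])]
block_lever [(0.96, [231.0, 286.4]), (0.72, [451.2, 223.9]), (0.2, [439.0, 257.9])]
mallet [(0.7, [295.1, 149.8]), (0.18, [435.4, 256.3])]
wax [(0.63, [442.4, 175.0])]
gouge []
offcut [(0.73, [437.8, 312.8])]
wrist [[0.41, -0.912, -0.0], [-0.881, -0.397, 0.256], [-0.234, -0.105, -0.967]] [-0.6   -0.03   0.389] [[336.9, 0.0, 315.6], [0.0, 336.9, 239.5], [0.0, 0.0, 1.0]]
rosette_lever []
rosette_vise []
rosette_bar []
block_lever []
mallet []
wax []
gouge []
offcut []
1.35
```

View pics/top0.png

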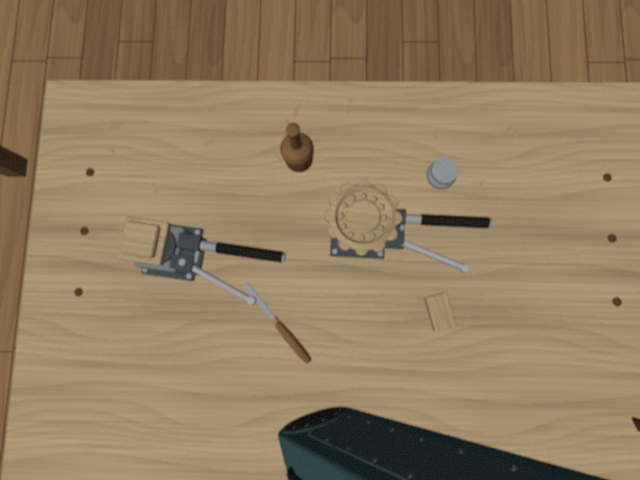

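View pics/side0.png

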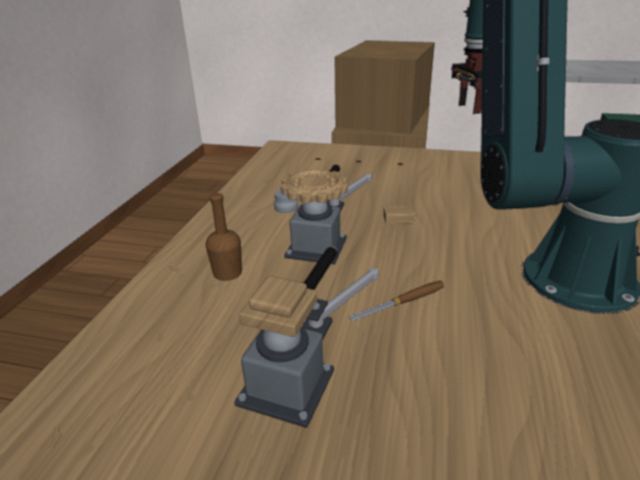

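The top view shows the rosette vise near (370,222). Its lever runs from (400,243) to its free end at (467,269), and the black bar from (405,218) to (490,222). The wax tin is at (443,172) and the offcut at (440,312), on the robot side. Next I measure these.

```bash
cat > h.py <<'E'
import numpy as np
def pts(c,m):
    z=c["range_z"]; v,u=np.nonzero(m&(z>0)); zz=z[v,u]; K=c["intrinsics"]
    P=np.stack([(u-K[0,2])/K[0,0]*zz,(v-K[1,2])/K[1,1]*zz,zz],1)
    return (P-c["t"])@c["R"], u, v
def pix(c,X):
    p=c["R"]@np.array(X)+c["t"]; q=c["intrinsics"]@p; return q[:2]/q[2]
E
python3 - <<'E'
from bench import *
from h import *
import cv2
c=capture("top")
def ax(P):
    m=P[:,:2].mean(0); w,V=np.linalg.eigh(np.cov((P[:,:2]-m).T)); d=V[:,1]; d=d if d[1]<0 else -d
    s=(P[:,:2]-m)@d; return m,d,s.min(),s.max()
for q,zr in(("rosette_lever",(.09,.135)),("rosette_bar",(.09,.135)),("wax",(.03,.07)),("offcut",(.015,.05)),("rosette_vise",(.15,.2)),("mallet",(.02,.25)),("block_lever",(.09,.135)),("gouge",(.0,.04))):
    r=silhouettes("top",q)
    for k in r[:2]:
        P,u,v=pts(c,k["region"]); 
        P=P[(P[:,2]>zr[0])&(P[:,2]<zr[1])]
        if len(P)<8: print(q,k["conf"],"few",len(P)); continue
        m,d,a,b=ax(P); print(q,round(k["conf"],2),len(P),"mean",P.mean(0).round(3),"zpct",np.percentile(P[:,2],[5,50,95]).round(3),"dir",d.round(3),"angle from -y",round(float(np.arctan2(d[0],-d[1])),3),"ends",(m+a*d).round(3),(m+b*d).round(3))
c2=capture("side")
for q in("rosette_lever","rosette_bar"):
  for k in silhouettes("side",q)[:2]:
    P,u,v=pts(c2,k["region"]); P=P[(P[:,2]>.085)&(P[:,2]<.135)]
    if len(P)>8:
        m,d,a,b=ax(P); print("side",q,k["conf"],len(P),P.mean(0).round(3),np.arctan2(d[0],-d[1]),(m+a*d).round(3),(m+b*d).round(3))
E
```

```text
rosette_lever 0.56 449 mean [ 0.534 -0.182  0.112] zpct [0.104 0.113 0.117] dir [-0.376 -0.927] angle from -y -0.386 ends [ 0.564 -0.108] [ 0.508 -0.247]
rosette_bar 0.65 969 mean [ 0.614 -0.209  0.114] zpct [0.106 0.114 0.119] dir [-0.038 -0.999] angle from -y -0.038 ends [ 0.617 -0.114] [ 0.61  -0.302]
wax 0.76 584 mean [ 0.746 -0.217  0.048] zpct [0.042 0.049 0.052] dir [ 0.772 -0.636] angle from -y 0.882 ends [ 0.723 -0.198] [ 0.772 -0.238]
wax 0.71 286 mean [ 0.42  -0.205  0.031] zpct [0.03  0.031 0.033] dir [-0.977 -0.211] angle from -y -1.358 ends [ 0.456 -0.197] [ 0.38  -0.214]
offcut 0.81 790 mean [ 0.417 -0.204  0.029] zpct [0.024 0.029 0.032] dir [-0.963 -0.269] angle from -y -1.298 ends [ 0.456 -0.194] [ 0.379 -0.215]
rosette_vise 0.72 4197 mean [ 0.606 -0.016  0.183] zpct [0.178 0.183 0.187] dir [ 0.684 -0.73 ] angle from -y 0.753 ends [0.554 0.039] [ 0.659 -0.073]
mallet 0.86 1148 mean [0.775 0.127 0.113] zpct [0.043 0.102 0.201] dir [ 0.286 -0.958] angle from -y 0.29 ends [0.764 0.162] [0.786 0.09 ]
block_lever 0.65 413 mean [0.466 0.276 0.113] zpct [0.108 0.114 0.117] dir [-0.463 -0.886] angle from -y -0.481 ends [0.504 0.349] [0.431 0.209]
gouge 0.84 725 mean [0.37  0.158 0.018] zpct [0.011 0.018 0.024] dir [-0.75  -0.661] angle from -y -0.848 ends [0.472 0.247] [0.299 0.095]
side rosette_lever 0.74 268 [ 0.542 -0.156  0.108] -0.3756417085964666 [ 0.577 -0.068] [ 0.508 -0.244]
```

Three independent estimates of the pivot agree within about 3 mm at (0.574, -0.084): lever tip, bar end and rosette centre. The vise yaw is about -0.037, and the lever sits 0.35 away from that. Next I shut the gripper, hover on the robot side, lower and check.

```bash
cat >> h.py <<'E'
from scipy.spatial.transform import Rotation as Ro
piv=np.array([.574,-.084]); yaw=-.037
def quat(psi,flip=False):   # tool z down, tool x along world yaw psi
    x=np.array([np.cos(psi),np.sin(psi),0]); x=-x if flip else x
    z=np.array([0,0,-1.]); return Ro.from_matrix(np.stack([x,np.cross(z,x),z],1)).as_quat()
def press(th,gap=0,half=.0135,r=.13,z=.088):
    # finger centre when lever at angle th (0 rest,.35 stop), back of finger 'gap' from outer face
    psi=yaw-.35+th; ex=np.array([np.cos(psi),np.sin(psi)]); ey=np.array([-ex[1],ex[0]])
    p=piv-r*ey-(.006+half+gap)*ex
    return np.array([*p,z]),psi
E
python3 - <<'E'
from bench import *
from h import *
import cv2
move_gripper(0.0); print("gap",current_finger_gap())
p,psi=press(0,.035); print(p,psi,press(.35)[0])
for f in(0,1):
    q=inverse_kinematics(p,quat(psi,f)); q2=inverse_kinematics(press(.35)[0],quat(yaw,f)); print(f,None if q is None else np.round(q,2),None if q2 is None else np.round(q2,2))
x=Ro.from_quat(current_orientation()).apply([1,0,0]); f=bool(x[0]<0); print(x,f)
up=p.copy(); up[2]=.2
cands=[ff for ff in(0,1) if inverse_kinematics(p,quat(psi,ff)) is not None]
J=current_joint_pos()
f=min(cands,key=lambda k:np.abs(np.array(inverse_kinematics(p,quat(psi,k)))-J).max())
move_ptp(up,quat(psi,f)); servo_line(p,rate=.1)
open("flip","w").write(str(int(f)))
print(f,current_position(),current_force(),current_clock())
c=capture("top"); cv2.imwrite("pics/top1.png",c["image"])
c=capture("side"); cv2.imwrite("pics/side1.png",c["image"])
c=capture("wrist"); cv2.imwrite("pics/wrist1.png",c["image"])
E
```

```text
gap 0.0007462083331622043
[ 0.47446696 -0.18381696  0.088     ] -0.38699999999999996 [ 0.54970444 -0.21318969  0.088     ]
0 [-0.51  0.4   1.85 -0.    0.89 -0.12] [-0.49  0.49  1.67 -0.    0.98 -0.45]
1 None [-0.49  0.49  1.67 -0.    0.98  2.69]
[ 4.11200895e-01 -9.11544743e-01 -6.75644840e-05] False
0 [ 0.47491341 -0.18406664  0.0885123 ] [-0.16580738  0.06489181  0.18955878] 6.1417
```

View pics/top1.png

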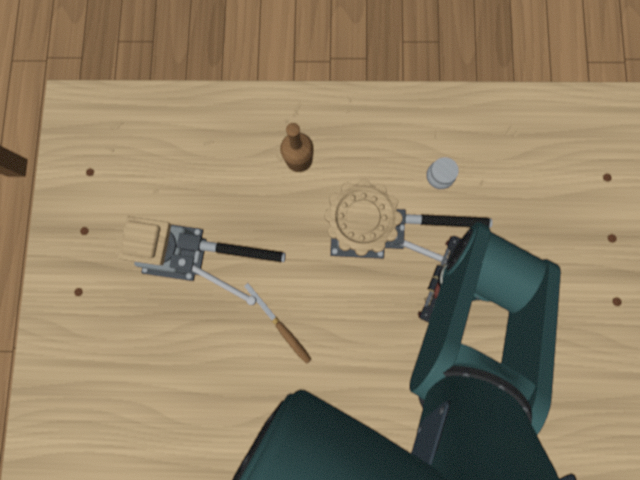

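View pics/wrist1.png

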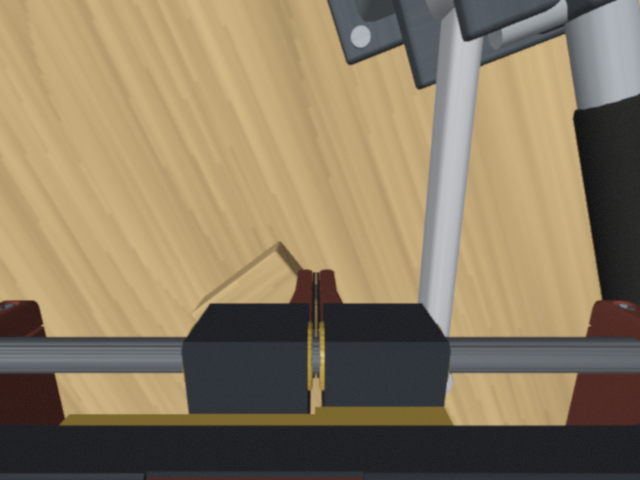

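View pics/side1.png

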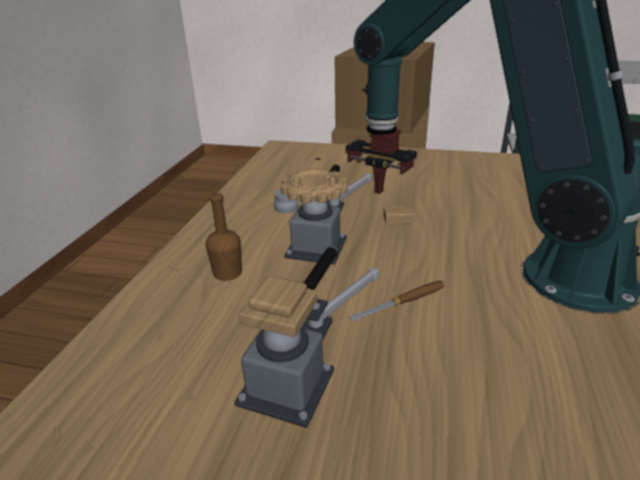

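The wrist view shows the shut fingers at about (317,290), with the lever parallel to their right at about (437,300) and the bar beyond it at about (600,200). Nothing has been touched. Next I close up gently to first contact.

```bash
python3 - <<'E'
from bench import *
from h import *
f=0
b=np.array(current_force()); p0=np.array(current_position())
p,psi=press(0,-.012)
hit=servo_line(p,quat(psi,f),rate=.02,contact_N=1.5)
q=np.array(current_position()); ex=np.array([np.cos(psi),np.sin(psi)])
print(hit,q.round(4),"gap to nominal",(press(0)[0]-q)[:2]@ex,np.array(current_force())-b,current_clock())
E
```

```text
True [ 0.512  -0.1991  0.0875] gap to nominal -0.005491385079146505 [-0.25957571  0.1781736  -0.53822203] 8.1167
```

```bash
python3 - <<'E'
from bench import *
from h import *
f=0; H=.008
for th in(.07,.14,.21,.27,.31):
    p,psi=press(th,half=H); hit=servo_line(p,quat(psi,f),rate=.03,contact_N=12)
    F=np.array(current_force()); print(th,hit,np.array(current_position()).round(4),F.round(2),"push",round(float(-F[:2]@[np.cos(psi),np.sin(psi)]),2),round(current_clock(),2))
    if hit: break
import cv2
c=capture("wrist"); cv2.imwrite("pics/wrist2.png",c["image"])
E
```

```text
0.07 False [ 0.519  -0.2027  0.0874] [-3.68  0.26 -1.89] push 3.57 8.57
0.14 False [ 0.5279 -0.2064  0.0876] [-4.74 -0.15 -2.96] push 4.56 9.03
0.21 False [ 0.5366 -0.2093  0.0878] [-4.91  0.18 -1.59] push 4.86 9.48
0.27 False [ 0.5439 -0.2114  0.0878] [-7.09 -1.32 -1.66] push 6.88 9.89
0.31 False [ 0.5489 -0.2126  0.0877] [-7.2  -1.2  -0.69] push 7.09 10.22
```

View pics/wrist2.png

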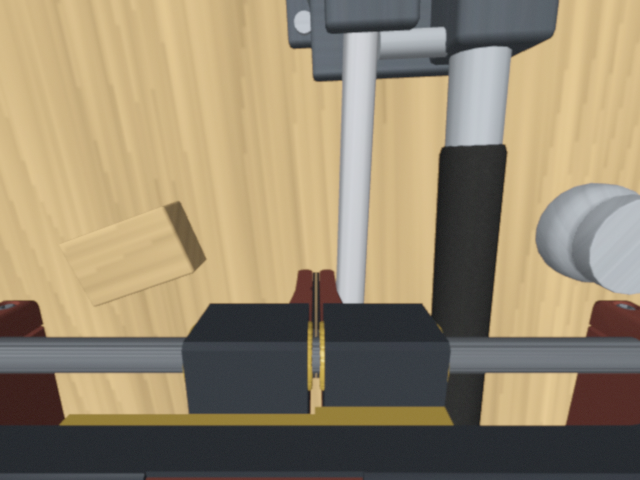

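The finger back now pushes the lever at (345,290), clear of the bar at (470,250). The push rises as the spring should, from 3.6 N to 7.1 N. Next I take 1 mm steps until a sharp rise marks the stop.

```bash
cat > s.py <<'E'
from bench import *
from h import *
def push(n=5):
    a=[]
    for _ in range(n): sleep(.03); a.append(current_force())
    return float(-np.mean(a,0)[:2]@[np.cos(yaw),np.sin(yaw)])
E
python3 - <<'E'
from s import *
ex=np.array([np.cos(yaw),np.sin(yaw),0]); 
base=press(.31,half=.008)[0]; base2=press(.35,half=.008)[0]
for k in range(1,16):
    t=(base+(base2-base)*k/5) if k<=5 else base2+ex*.001*(k-5)
    th=min(.31+.008*k,.35)
    hit=servo_line(t,quat(yaw-.35+th),rate=.01,contact_N=12)
    P=push(); print(k,hit,t.round(4),np.array(current_position()).round(4),round(P,2),round(current_clock(),2))
    if P>14 or hit: break
E
```

```text
1 False [ 0.5511 -0.2127  0.088 ] [ 0.5497 -0.2128  0.0878] 6.58 10.69
2 False [ 0.5521 -0.2129  0.088 ] [ 0.5507 -0.213   0.0878] 7.26 11.12
3 False [ 0.5531 -0.2131  0.088 ] [ 0.5517 -0.2131  0.0878] 6.79 11.54
4 False [ 0.5542 -0.2132  0.088 ] [ 0.5527 -0.2133  0.0877] 7.11 11.97
5 False [ 0.5552 -0.2134  0.088 ] [ 0.5537 -0.2135  0.0877] 7.63 12.39
6 False [ 0.5562 -0.2134  0.088 ] [ 0.5546 -0.2136  0.0877] 7.66 12.81
7 False [ 0.5572 -0.2135  0.088 ] [ 0.5555 -0.2137  0.0877] 8.04 13.22
8 False [ 0.5582 -0.2135  0.088 ] [ 0.556  -0.2137  0.0877] 9.44 13.64
9 False [ 0.5592 -0.2135  0.088 ] [ 0.5562 -0.2137  0.0877] 11.31 14.06
10 False [ 0.5602 -0.2136  0.088 ] [ 0.5563 -0.2137  0.0876] 13.84 14.47
11 False [ 0.5612 -0.2136  0.088 ] [ 0.5564 -0.2137  0.0876] 16.0 14.89
```

At x ≈ 0.556 the tool stopped advancing and the push rose at about 2.2 N/mm, so this is the hard stop. Now a check that it holds.

```bash
python3 - <<'E'
from s import *
import cv2
d=__import__("pickle").load(open("d.pkl","rb"))
c=capture("wrist"); cv2.imwrite("pics/wrist3.png",c["image"])
for q in("rosette_lever","rosette_bar"):
    for k in silhouettes("wrist",q)[:1]:
        P,u,v=pts(c,k["region"]); P=P[(P[:,2]>.09)&(P[:,2]<.14)]; m=P[:,:2].mean(0); V=np.linalg.eigh(np.cov((P[:,:2]-m).T))[1][:,1]; V=V*-np.sign(V[1])
        print(q,k["conf"],m.round(3),"angle",np.arctan2(V[0],-V[1]).round(3))
t=capture("top")
for q in("block_lever","mallet","wax","gouge","offcut"): print(q,[(round(r["conf"],2),r["xy"]) for r in spot_in("top",q)][:2])
df=cv2.absdiff(t["image"],d["top"]["image"]).max(2)>40
for n,(a,b,e,g) in dict(block=(110,205,320,370),mallet=(270,115,325,180),wax=(420,150,465,195)).items(): print(n,"changed px",df[b:g,a:e].sum())
sleep(.5); print(push(20),current_clock())
E
```

```text
rosette_lever 0.9 [ 0.574 -0.151] angle -0.031
rosette_bar 0.55 [ 0.616 -0.168] angle -0.007
block_lever [(0.9, [231.2, 285.8])]
mallet [(0.66, [296.6, 151.2])]
wax [(0.82, [444.8, 176.0])]
gouge [(0.71, [277.6, 325.2])]
offcut [(0.74, [432.0, 303.7])]
block changed px 1226
mallet changed px 0
wax changed px 0
16.11749262398637 16.5083
```

View pics/wrist3.png

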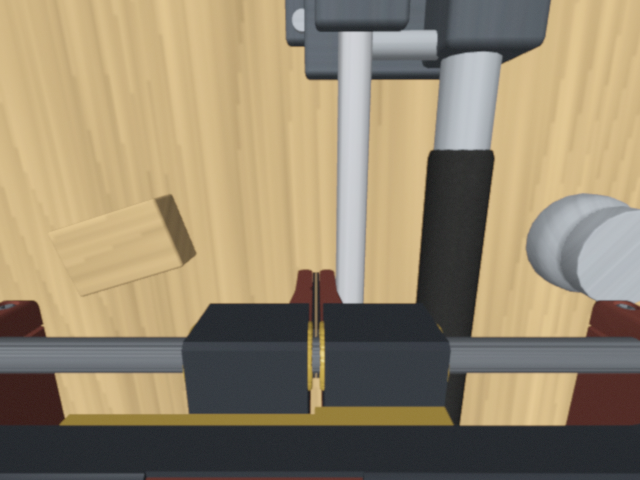

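The lever lies at -0.031 rad, which matches the vise axis at about -0.037, so it is at the stop. The push is a steady 16 N with the bar clear. The "block" pixel change is probably the arm covering part of that window, since the network finds the block lever at the same pixel as before. Handing in.

```bash
python3 - <<'E'
from s import *
import cv2
t=capture("top"); cv2.imwrite("pics/top4.png",t["image"])
print(push(3),current_clock()); close_job()
E
```

```text
16.482960630307204 16.6583
the job is handed in; nothing more can be done
```

View pics/top4.png

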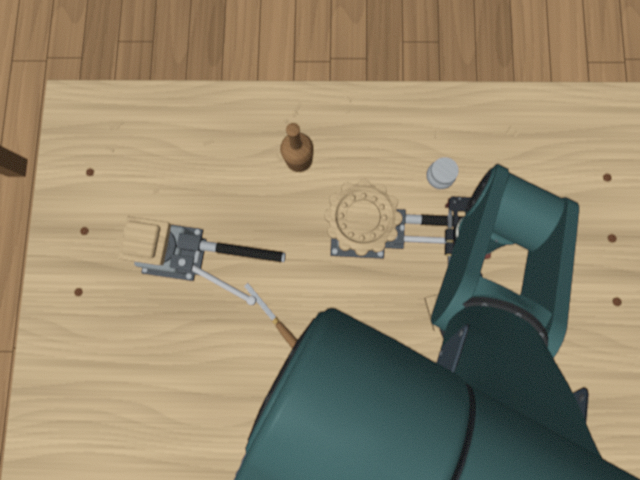

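The rosette vise's lever is pressed in against its stop, and I handed the job in at 16.7 s while still holding it there. I pressed it with the back of the shut fingers, in slow steps along the lever's arc.

- **At the stop:** in the last 1 mm steps the tool stopped advancing at x ≈ 0.556 and the push rose from 8 N to 16 N. The wrist camera put the lever at -0.031 rad, against about -0.037 for the vise's own axis.
- **Force:** the final reading was a steady 16 N by the wrist force sensor, within the 3–35 N range.
- **Grip bar:** the last wrist picture shows air between the lever and the bar, and the fingers are on the outer side only.
- **Other vise and loose things:** the other lever, the mallet and the wax tin show in the same places as at the start. The arm hid part of the gouge and offcut in the last top view, so I could not compare their positions there. The tool passed about 55 mm above the offcut and never came near the gouge.
- **Checks that disagreed:**
  - A pixel comparison around the other vise showed a change; the last top view shows the arm covering part of that window.
  - The wrist camera's bar angle was -0.007, against -0.038 from the top camera; the wrist camera sees only part of the bar.
  - First contact came 5.5 mm further in than the 27 mm closed width (over the finger backs) would give, probably because the fingers taper towards the tip.

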